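Load the blotter's brittle graphite plates and lower the sprung lid gently

TASK

Get the blotter ready: first push the square graphite plate along its channel until it meets the sprung stop bar under the open lid, then lay the loose graphite disc flat on the centre of that plate, and last swing the lid down until its white pad rests with light pressure on the disc and stays there. Graphite is brittle: push the plate softly, set the disc down softly rather than dropping it, and do not press the lid hard. Leave the jar, the bottle and the tip box where they stand.

Things in the scene. Friction and masses are not known exactly. Their poses are not given: they have to be found in the camera images.
- blotter: Blotter press: light grey slab 250 (x) x 160 (y) x 20 mm, fixed on the bench. Origin on its underside, below the plate's home centre; z up, +x from the loading end (near the robot) to the hinge. Its flat top, the bed, is at z 20 mm and spans x -135 to +115 mm. Two white rails, inner faces at y -55 and +55 mm, 8 mm high, form the channel; hinge brackets at y -75 and +75 mm rise to z 58 mm.
- stop: Steel stop bar across the channel, 8 (x) x 80 (y) x 14 mm; origin at the bottom middle of the face that the plate meets, at x +50, z 21.5 mm of the blotter when at rest. Springs let it give up to 6 mm towards +x, 1.2 N per mm.
- plate: Square dark graphite plate 100 x 100 x 14 mm, about 0.25 kg, lying on the bed in the channel with 5 mm play either side, 50 to 80 mm short of home at the start. Origin at the centre of its underside, z up, x along the channel. Brittle: more than about 18 N from the robot breaks it.
- disc: Round dark graphite disc, diameter 56 mm, 12 mm thick, about 55 g, lying flat on the open bench to one side of the blotter (left or right). Origin at the centre of its underside, z up. It may be gripped across its diameter. Brittle: it must not take more than about 20 N from the lid's pad, nor be dropped.
- lid (a joint): Lid angle about its hinge, rad: 0 level (closed), 1.6 to 1.75 standing open at the start. The hinge is stiff: the lid stays where it is left; 1 to 5 N at the free edge moves it. With plate and disc in place the pad first touches the disc near 0.05 and presses it with about 9 N at 0; it can be forced down to -0.12.
- lid_edge (a point): Middle of the lid's free edge, on its outer face (the upper face when closed). The lid is a black plate 155 x 130 x 6 mm; its outer face lies 16 mm from the hinge axis and this point 160 mm along from it.
- lid_hinge (a point): Middle of the lid's hinge axis, which runs along the blotter's y at its x +85, z +48 mm.
- pad: White pressure pad 80 x 80 x 8 mm under the lid, its centre 85 mm from the hinge axis; origin at the centre of its pressing face, z towards the lid. Springs behind it give up to 6 mm, 3 N per mm.
- jar: Bystander: clear glass jar with black cap, 60 mm across, 70 mm high, on the other side of the blotter from the disc. Origin at the centre of its underside.
- bottle: Bystander: amber bottle with white cap, 60 mm across, 130 mm high. Origin at the centre of its underside.
- tipbox: Bystander: grey pipette-tip box with white lid, 84 x 114 x 65 mm. Origin at the centre of its underside.
Mind the look-alikes: they are no part of the job. What is shaped like the plate but red or turquoise is not meant.

How it is judged:
On the way, in this order (a step that is already met when the one before it is completed fails the run):
1. the plate is home at the stop bar (x of plate in the frame of blotter between -0.005 and 0.007 m and z of plate in the frame of blotter between 0.016 and 0.024 m and angle between plate's own z axis and vertical below 0.05 rad), for 0.2 s.
2. the disc lies flat on the centre of the plate, let go (all of step 1 and horizontal distance between disc and plate below 0.009 m and z of disc in the frame of plate between 0.01 and 0.018 m and angle between disc's own z axis and vertical below 0.06 rad and contact force between the fingers and disc below 0.05 N), for 0.2 s.
At the end, for the whole second after the job is handed in: The plate lies flat on the bed within 5 mm of meeting the resting stop bar (or pressing it back by up to 7 mm); the disc lies flat on it, centres within 9 mm; the lid is down (below 0.08 rad) with its pad bearing on the disc with more than 0.4 N; nothing moves (all of step 2 and value of joint lid below 0.08 rad and contact force between pad and disc above 0.4 N and linear speed of each of disc, plate below 0.02 m/s); the robot touches nothing.
It fails at once if the robot pushes the plate with more than 18 N (contact force between any of the fingers, the arm and plate above 18 N).
It fails at once if the lid's pad bears on the disc with more than 20 N (contact force between pad and disc above 20 N).
It fails at once if the disc is set or pressed on the plate with more than 25 N (contact force between disc and plate above 25 N).
It fails at once if the disc is dropped: it falls freely at more than 0.45 m/s (from about 10 mm) (contact force between the fingers and disc below 0.05 N and linear speed of disc above 0.45 m/s).
It fails at once if the jar, the bottle or the tip box is shifted by more than 20 mm (distance of any of jar, bottle, tipbox from where it was at the start of the episode above 0.02 m).
It also fails if it takes over 72 s, if anything falls off the work surface, if the arm or the gripper's body presses on something with over 40 N, if the wrist force passes 120 N, or if a joint passes its speed limit or range.

ROBOT

A 7-joint arm with a two-finger parallel gripper is mounted at the origin on the work surface. World frame = base frame: x ahead of the robot, y to its left, z up, the work surface at z = 0. Lengths are in m, angles in rad, forces in N, time in s.
With the tool pointing down it reaches from about 0.425 to 0.925 m from the base axis. Payload 6.8 kg.
Tool frame: the origin (TCP) lies midway between the tips of the shut fingers; the grasp point (between the pads) lies 19 mm behind it (bot.pinch_z is the distance from the TCP to the grasp point, in m); z points along the fingers, y is the line along which they close (so a half turn about z gives the same grasp; the last joint's range is limited). The gripper opens to 85 mm and grips with 20 to 120 N. Pads are 22 mm wide; open, the fingers measure 114 mm over their backs; the gripper's body (76 mm by 85 mm) begins 54 mm behind the grasp point. The pads swing forward as they close: fully open they stand 13 mm farther back than shut.
Start: joints at [1.154, 0.477, 0.022, 1.555, -0.011, 1.109, -0.083], TCP at [0.205, -0.643, 0.231] pointing down, gripper open.
Joint ranges: [-2.96, 2.96], [-0.34, 2.1], [-1.41, 1.46], [0.24, 2.44], [-1.37, 4.51], [0.17, 1.92], [-2.96, 2.96]. Speed limits (rad/s): [2.39, 2.39, 3.14, 3.14, 3.14, 3.14, 3.14].

INTERFACE

Orientations are given as a unit quaternion [w, x, y, z].
In Python, from station import bot, imaging gives the robot as it stands. The module is installed in compiled form; this text tells all that it offers.
- The arm moves only by the tool carry_out, never from a script. Its argument "targets" is a list of rows, each a list of 5 numbers: the shift along the tool's x, y, z in cm, then the turn about the tool's z in degrees, then the opening, from -1 (shut) to 1 (fully open). In form: [[x, y, z, yaw, gripper], ...]. A call has 1 to 12 rows; each row shifts and turns the commanded pose from where the row before left it, along the tool's axes as they then stand; what a row does not reach is not made up. A row lasts 1/10 s, in which the tool goes at most 50 mm and 8.59 degrees, less where a joint would pass 70% of its speed; a pose out of reach is approached as far as the arm can. A call is refused whole if a number of a shift passes 5 or a number of a turn 8.59, either way. A call with a gripper value outside its range is refused whole. The fingers move at their own pace and stop on an object; "force" is the grip in N (left out, the last holds). Time passes only in rows, so rows that do not move let the fingers close. It gives the time, the measured TCP pose, the force, the opening and the grip force at its end, in the units of the state.
- bot.get_obs(): the state, without advancing time (a new reading comes with each control period).
- imaging.read_camera(name): name is "scene" or "side" or "wrist"; returns the picture (480x640x3 uint8, red, green, blue); there is no depth.
- imaging.calibration(name): a dict with "fx", "fy", "cx", "cy" (pixels), "k1" (the pictures are not rectified: a ray, as slopes to the right and down, at radius r is drawn at 1 + k1 r^2 times it, then the intrinsics apply), "extrinsics" (4x4, takes a point from world to camera coordinates). Camera axes: x right, y up, looking along -z (the intrinsics and any distortion apply to the point x, -y, -z); pixel columns grow to the right and rows downward; lengths in m; the calibration is good to about 2 mm. A picture is of the moment at which its call begins: read the wrist's pose just before it. calibration takes no time and is no camera call; for the wrist camera it gives the pose at the moment of the call.
- bot.hand_in(): hands the job in; it is judged then, once.
The state is a dict: "t": time; "q": joint angles; "joint_vel": joint speeds; "joint_torque": joint torques, N m; "eef_pos": TCP position; "tool_rot": TCP orientation; "contact_force": force on the tool from outside, world axes, zero at the start; "torque": the same for the moment, N m; "gripper_width": opening from 0.0 (shut) to 1.0 (fully open); "grasp_force": force on a finger pad.
Only numpy, scipy, OpenCV 4.12 (cv2) and the standard library are available. Lean on these libraries where they do the work, as an engineer would, in place of code of your own. Each camera call takes 0.05 s, during which the arm holds its last target. There are 200 camera calls.

## Working session

There is one attempt and no reset: what is moved stays moved. The work goes in short steps, Python scripts to look and compute and a tool call to move; the robot and the scene stay as the last step left them, time stands still between calls to the robot, and variables do not carry over. Pictures are saved under pics/ and viewed, at most 10 in all, crops included, and the job is handed in when it is done.

Besides the shell and the picture viewer there is one more tool, called after "Call:" as name(argument=value, ...), one argument or row to a line, values as JSON. carry_out: Moves the arm, as the interface text tells. Its arguments: {"type":"object","properties":{"targets":{"type":"array"},"force":{"type":"number"}},"required":["targets"]}

```bash
mkdir -p pics; ls; cat > h.py <<'E'
import numpy as np, cv2
from station import bot, imaging
def cam(n):
    c=imaging.calibration(n); return c, imaging.read_camera(n)
def ray(c,uv):
    x=(uv[0]-c['cx'])/c['fx']; y=(uv[1]-c['cy'])/c['fy']; a,b=x,y
    for _ in range(20):
        s=1+c['k1']*(a*a+b*b); a,b=x/s,y/s
    E=np.array(c['extrinsics']); R=E[:3,:3]; d=R.T@np.array([a,-b,-1.]); o=-R.T@E[:3,3]
    return o,d/np.linalg.norm(d)
def onz(c,uv,z):
    o,d=ray(c,uv); return o+d*(z-o[2])/d[2]
def proj(c,p):
    E=np.array(c['extrinsics']); q=E[:3,:3]@np.asarray(p)+E[:3,3]; a,b=q[0]/-q[2],-q[1]/-q[2]
    s=1+c['k1']*(a*a+b*b); return np.array([c['cx']+c['fx']*a*s,c['cy']+c['fy']*b*s])
def tri(rs):
    A=np.zeros((3,3));B=np.zeros(3)
    for o,d in rs:
        P=np.eye(3)-np.outer(d,d);A+=P;B+=P@o
    p=np.linalg.solve(A,B); return p,[float(np.linalg.norm((np.eye(3)-np.outer(d,d))@(p-o))) for o,d in rs]
E
python3 - <<'E'
from h import *
o=bot.get_obs();print({k:np.round(v,3) for k,v in o.items()}, bot.pinch_z)
for n in ["scene","side","wrist"]:
    c,im=cam(n); cv2.imwrite(f'pics/{n}0.png',im[...,::-1]); r=ray(c,(320,240)); print(n,r,c['fx'],c['k1'])
E
```

```text
pics
{'t': np.float64(0.0), 'q': array([ 1.154,  0.478,  0.022,  1.556, -0.012,  1.109, -0.083]), 'joint_vel': array([ 0.001, -0.   ,  0.   , -0.001, -0.001,  0.002, -0.   ]), 'joint_torque': array([-1.0000e-03, -5.9645e+01,  1.6070e+00, -2.8120e+01,  1.2000e-02,
        9.0000e-03,  0.0000e+00]), 'eef_pos': array([ 0.205, -0.643,  0.23 ]), 'tool_rot': array([-0.001,  0.988,  0.154, -0.   ]), 'contact_force': array([-0.837,  0.452,  0.137]), 'torque': array([-0.013,  0.023,  0.005]), 'grasp_force': np.float64(0.0), 'gripper_width': np.float64(1.002)} 0.0187
scene (array([1.4622883 , 0.64443757, 0.94471152]), array([-0.66255793, -0.44548311, -0.60213103])) 552.5020640477026 -0.05817671572438106
side (array([ 0.48606473, -0.88040315,  0.75996018]), array([ 0.08410198,  0.78022514, -0.61981899])) 541.1178677257437 -0.1648125431934303
wrist (array([ 0.27118919, -0.62162861,  0.37322486]), array([-0.25662856, -0.06751547, -0.96414908])) 414.44201623437635 -0.008002261885263666
```

View pics/scene0.png

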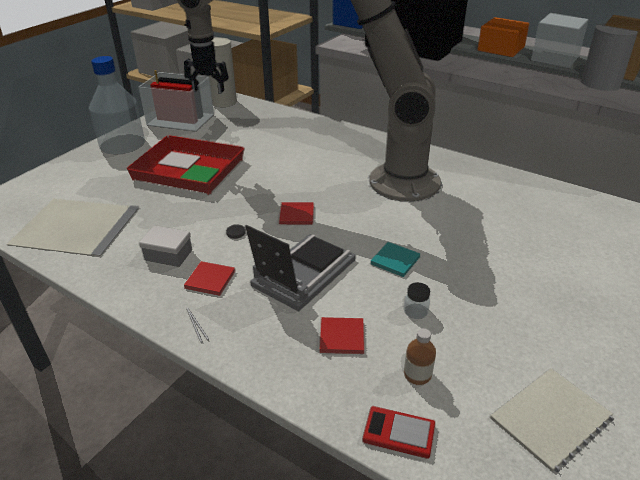

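View pics/side0.png

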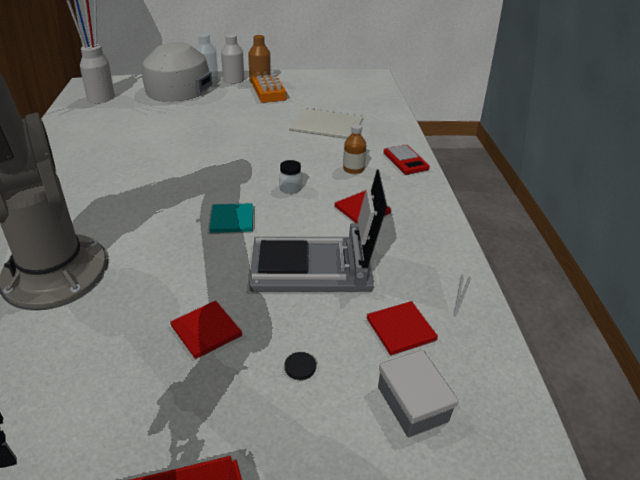

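The scene view shows the dark plate in the blotter channel at about (317,253), the disc at (236,231), the open lid at (270,258), the jar at (418,298), the bottle at (420,358) and the tip box at (165,245). In the side view the plate is at (284,256), the disc at (300,366), the lid at (372,220) and the tip box at (417,390).

The plate-like candidates in the side view are red (206,328), red (402,326), red (362,207), turquoise (232,218) and dark (284,256). Only the last is dark and lies in the channel, so it is the plate.

```bash
python3 - <<'E'
from h import *
a=cv2.imread('pics/side0.png'); b=cv2.imread('pics/scene0.png')
A=cv2.resize(a[225:385,235:395],(560,560),interpolation=cv2.INTER_CUBIC)
cv2.imwrite('pics/crop1.png',A)
cs=imaging.calibration('side'); cc=imaging.calibration('scene')
def blobs(im,box,th=60):
    x0,y0,x1,y1=box; m=(im[y0:y1,x0:x1].max(2)<th).astype(np.uint8)
    n,l,s,c=cv2.connectedComponentsWithStats(m)
    return [(s[i,4],c[i]+[x0,y0],s[i,:4]+[x0,y0,0,0]) for i in range(1,n) if s[i,4]>80]
for th in (45,60):
  print('side',blobs(a,(240,230,340,390),th)); print('scene',blobs(b,(220,215,360,290),th))
d1,d2=ray(cs,(300,366)),ray(cc,(236,231)); print('disc',tri([d1,d2]),onz(cs,(300,366),.012))
print('plate',tri([ray(cs,(284,256)),ray(cc,(317,253))]),onz(cs,(284,256),.034))
E
```

```text
side [(np.int32(1540), array([283.14935065, 256.70779221]), array([258, 241,  50,  32])), (np.int32(669), array([299.97608371, 365.6651719 ]), array([285, 353,  31,  27]))]
scene [(np.int32(1907), array([277.50498165, 258.32564237]), array([246, 226,  97,  64]))]
side [(np.int32(1616), array([283.39727723, 257.07673267]), array([258, 240,  51,  34])), (np.int32(693), array([299.90620491, 365.58874459]), array([285, 352,  31,  28]))]
scene [(np.int32(193), array([235.39378238, 231.29533679]), array([227, 225,  18,  14])), (np.int32(2881), array([288.05970149, 257.21763277]), array([246, 226,  97,  64])), (np.int32(121), array([336.81818182, 273.43801653]), array([318, 256,  37,  34]))]
disc (array([ 0.52338745, -0.28099752,  0.00336596]), [0.00043037059919213397, 0.0004303705991920025]) [ 0.52329913 -0.2881553   0.012     ]
plate (array([ 0.50532459, -0.00894816,  0.02752256]), [0.00015810209143173927, 0.00015810209143198606]) [ 0.50503709 -0.0164969   0.034     ]
```

View pics/crop1.png

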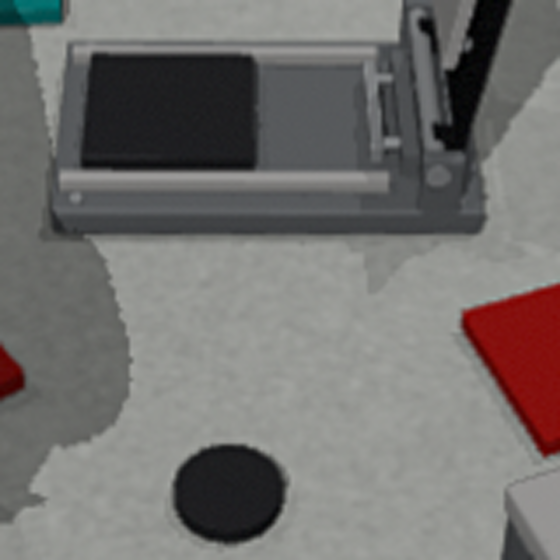

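The crop confirms the dark plate between the rails short of the stop bar, and the round black disc on open bench. I'm bringing the wrist camera over both.

Call:
carry_out(
  targets=[
    [3.6, -3.2, -0.6, 0, -1],
    [3.6, -3.2, -0.6, 0, -1],
    [3.6, -3.2, -0.6, 0, -1],
    [3.6, -3.2, -0.6, 0, -1],
    [3.6, -3.2, -0.6, 0, -1],
    [3.6, -3.2, -0.6, 0, -1],
    [3.6, -3.2, -0.6, 0, -1],
    [3.6, -3.2, -0.6, 0, -1],
    [3.6, -3.2, -0.6, 0, -1],
    [3.6, -3.2, -0.6, 0, -1],
    [3.6, -3.2, -0.6, 0, -1],
    [3.6, -3.2, -0.6, 0, -1],
  ],
)

```text
t: 1.35
eef_pos: [0.5005, -0.1442, 0.3036]
tool_rot: [0.0, 0.988, 0.154, -0.0]
contact_force: [1.1, -0.2, -0.6]
gripper_width: -0.002
grasp_force: 0.0
```

Call:
carry_out(
  targets=[
    [0, 0, 0, -8, -1],
    [0, 0, 0, -8, -1],
    [0, 0, 0, -8, -1],
    [0, 0, 0, -8, -1],
    [0, 0, 0, -8, -1],
    [0, 0, 0, -8, -1],
    [0, 0, 0, -8, -1],
    [0, 0, 0, -8, -1],
    [0, 0, 0, -8, -1],
    [0, 0, 0, 0, -1],
    [0, 0, 0, 0, -1],
  ],
)

```text
t: 2.45
eef_pos: [0.4998, -0.1461, 0.3031]
tool_rot: [-0.0, 0.71, 0.704, -0.0]
contact_force: [-0.3, -0.3, 0.1]
gripper_width: 0.004
grasp_force: 0.0
```

```bash
python3 - <<'E'
from h import *
o=bot.get_obs();print(o['t'],o['q'].round(2),o['eef_pos'].round(3),o['tool_rot'].round(3),o['contact_force'])
c,im=cam('wrist'); cv2.imwrite('pics/w1.png',im[...,::-1])
print(proj(c,(.52,-.285,.012)),proj(c,(.505,-.012,.034)))
import pickle;pickle.dump(c,open('w1.pkl','wb'))
E
```

```text
2.45 [ 0.55  0.19 -0.44  1.81  0.09  1.17  0.07] [ 0.5   -0.146  0.303] [-0.     0.71   0.704 -0.   ] [-0.28859862 -0.34790431  0.14246185]
[344.07489718 315.48886132] [330.09993927  53.11255536]
```

View pics/w1.png

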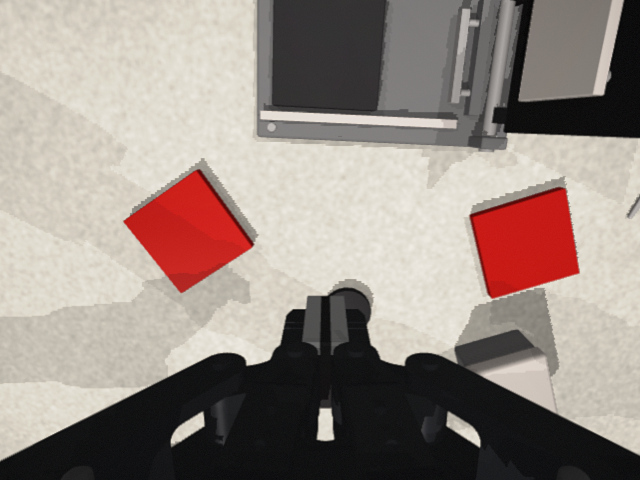

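The wrist view shows the plate at the top (325,50), cut by the frame, the near rail at y≈118 px, the lid at (575,60), the disc half hidden behind the fingers at (350,300), and the tip box at (510,370). I'm shifting along +y to see the whole blotter.

Call:
carry_out(
  targets=[
    [4, 0, 0, 0, -1],
    [4, 0, 0, 0, -1],
    [4, 0, 0, 0, -1],
    [0, 0, 0, 0, -1],
    [0, 0, 0, 0, -1],
  ],
)

```text
t: 3.0
eef_pos: [0.5007, -0.0252, 0.3034]
tool_rot: [0.0, 0.709, 0.705, -0.0]
contact_force: [-0.9, -0.8, 0.2]
gripper_width: 0.002
grasp_force: 0.0
```

```bash
python3 - <<'E'
from h import *
o=bot.get_obs();print(o['t'],o['eef_pos'].round(4),o['tool_rot'].round(3))
c,im=cam('wrist'); cv2.imwrite('pics/w2.png',im[...,::-1])
import pickle;pickle.dump(c,open('w2.pkl','wb'))
E
```

```text
3.0 [ 0.5007 -0.0252  0.3034] [ 0.     0.709  0.705 -0.   ]
```

View pics/w2.png

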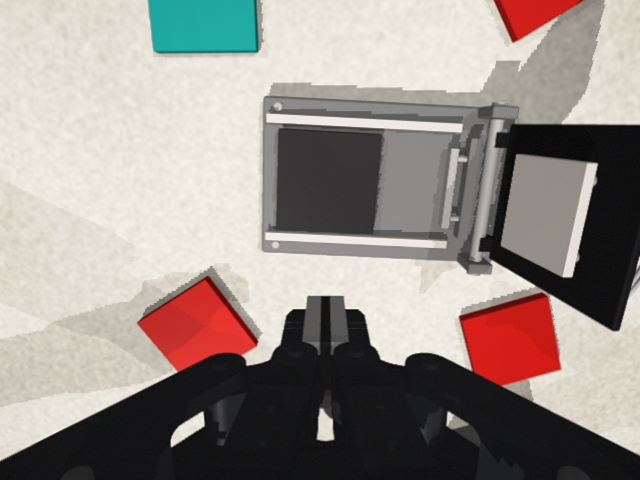

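The wrist view shows the plate at (330,181), the rails at y≈122 and y≈240 px, the stop bar at x≈450 px, the hinge rod at about (488,180), and the lid on the right.

```bash
python3 - <<'E'
from h import *
import pickle
w1,w2=[pickle.load(open(f'w{i}.pkl','rb')) for i in (1,2)]
cs=imaging.calibration('side'); cc=imaging.calibration('scene')
I1,I2,S,C=[cv2.imread(f'pics/{n}.png') for n in('w1','w2','side0','scene0')]
def big(m,box):
    x0,y0,x1,y1=box; mm=np.zeros(m.shape,np.uint8); mm[y0:y1,x0:x1]=m[y0:y1,x0:x1]
    mm=cv2.morphologyEx(mm,cv2.MORPH_OPEN,np.ones((3,3)))
    return max(cv2.findContours(mm,0,1)[0],key=cv2.contourArea)
def quad(k):
    h=cv2.convexHull(k)
    for e in np.arange(.01,.2,.005):
        a=cv2.approxPolyDP(h,e*cv2.arcLength(h,True),True)
        if len(a)<=4: break
    a=a[:,0]; c=a.mean(0); return a[np.argsort(np.arctan2(*(a-c).T[::-1]))].astype(float)
q2=quad(big((I2.max(2)<75).astype(np.uint8),(270,120,392,240)))
qs=quad(big((S.max(2)<60).astype(np.uint8),(250,235,312,276)))
print('w2',q2.tolist()); print('side',qs.tolist())
for p in q2: print(onz(w2,p,.034).round(4))
print('centre w2',np.mean([onz(w2,p,.034) for p in q2],0).round(4),'side',np.mean([onz(cs,p,.034) for p in qs],0).round(4))
# w2 order: TL,TR,BR,BL ; side same visual order (x right, y up)
for i in range(4):print('tri',[np.round(v,4) for v in tri([ray(w2,q2[i]),ray(cs,qs[i])])])
# rails
m=(I2.min(2)>190).astype(np.uint8)
for box in ((262,105,470,138),(262,228,452,256)):
    r=cv2.minAreaRect(big(m,box)); b=cv2.boxPoints(r); b=b[np.argsort(b[:,0])]
    a,e=b[:2].mean(0),b[2:].mean(0); A,E=onz(w2,a,.028),onz(w2,e,.028); print('rail',a,e,A.round(4),E.round(4),np.degrees(np.arctan2(*(E-A)[1::-1])))
# disc
for im,c,box in((S,cs,(280,345,320,385)),(C,cc,(222,220,249,243))):
    k=big((im.max(2)<60).astype(np.uint8),box); e=cv2.fitEllipse(k); print('disc',e, onz(c,e[0],.008).round(4))
# tipbox top in side, blotter slab corners etc
for n,p,c,z in(('slabTL',(264,97),w2,.02),('slabBL',(264,250),w2,.02),('hinge rod top',(494,118),w2,.048),('hinge rod bot',(482,250),w2,.048)): print(n,onz(c,p,z).round(4))
for p in((380,362),(428,350),(457,402),(408,420)): print('tip',onz(cs,p,.065).round(3))
E
```

```text
w2 [[279.0, 129.0], [381.0, 135.0], [373.0, 233.0], [275.0, 228.0]]
side [[261.0, 241.0], [306.0, 241.0], [307.0, 272.0], [258.0, 272.0]]
[0.4563 0.0419 0.034 ]
[0.5543 0.036  0.034 ]
[ 0.5494 -0.0613  0.034 ]
[ 0.449  -0.0557  0.034 ]
centre w2 [ 0.5022 -0.0098  0.034 ] side [ 0.503  -0.0163  0.034 ]
tri [array([0.4564, 0.0418, 0.0296]), array([0.0005, 0.0005])]
tri [array([0.5546, 0.0359, 0.0305]), array([0.0002, 0.0002])]
tri [array([ 0.5501, -0.0627,  0.0285]), array([0., 0.])]
tri [array([ 0.4495, -0.0572,  0.0281]), array([0.0013, 0.0013])]
rail [266.8192  117.45566] [461.17657 127.62552] [0.4443 0.0527 0.028 ] [0.6329 0.0426 0.028 ] -3.045956611614861
rail [264.8719  235.71565] [445.08417 244.21623] [ 0.4373 -0.0654  0.028 ] [ 0.6261 -0.0752  0.028 ] -2.9828619337549096
disc ((299.9134826660156, 365.5833435058594), (27.083824157714844, 30.640186309814453), 86.51539611816406) [ 0.5234 -0.2841  0.008 ]
disc ((235.5754852294922, 231.1938018798828), (12.37800407409668, 17.266727447509766), 85.58231353759766) [ 0.5289 -0.2768  0.008 ]
slabTL [0.4413 0.0719 0.02  ]
slabBL [ 0.4345 -0.0834  0.02  ]
hinge rod top [0.6561 0.0512 0.048 ]
hinge rod bot [ 0.6577 -0.0757  0.048 ]
tip [ 0.651 -0.33   0.065]
tip [ 0.736 -0.31   0.065]
tip [ 0.758 -0.417  0.065]
tip [ 0.675 -0.442  0.065]
```

Call:
carry_out(
  targets=[
    [0.4, -1.8, 0, 2.7, -1],
    [0.4, -1.7, 3, 0, -1],
    [0.4, -1.7, 4, 0, -1],
    [0.4, -1.7, 4, 0, -1],
    [0, 0, 4, 0, -1],
    [0, 0, 4, 0, -1],
    [0, 0, 3, 0, -1],
    [0, 0, 2, 0, -1],
    [0, 0, 0, 0, -1],
    [0, 0, 0, 0, -1],
  ],
)

```text
t: 4.05
eef_pos: [0.4326, -0.0082, 0.0635]
tool_rot: [-0.0, 0.726, 0.687, -0.0]
contact_force: [-0.2, -0.4, 0.3]
gripper_width: 0.005
grasp_force: 0.0
```

```bash
cat > st.py <<'E'
from h import *
o=bot.get_obs(); O=np.array([.5727,-.013]); a=np.radians(-3.0); u=np.array([np.cos(a),np.sin(a)]); v=np.array([-u[1],u[0]])
d=o['eef_pos'][:2]-O
w,x,y,z=o['tool_rot']; print('t',o['t'],'pos',o['eef_pos'].round(4),'blot',(d@u).round(4),(d@v).round(4),'yaw',np.degrees(2*np.arctan2(y,x)).round(2),'F',o['contact_force'].round(2),'g',o['gripper_width'].round(3),o['grasp_force'].round(1),'q',o['q'].round(2))
E
python3 st.py; python3 -c "
from h import *
c,im=cam('side');cv2.imwrite('pics/s1.png',cv2.resize(im[190:310,200:360,::-1],None,fx=4,fy=4))"
```

```text
Traceback (most recent call last):
  File "st.py", line 4, in <module>
    w,x,y,z=o['tool_rot']; print('t',o['t'],'pos',o['eef_pos'].round(4),'blot',(d@u).round(4),(d@v).round(4),'yaw',np.degrees(2*np.arctan2(y,x)).round(2),'F',o['contact_force'].round(2),'g',o['gripper_width'].round(3),o['grasp_force'].round(1),'q',o['q'].round(2))
                                                                                                                                                                                              ^^^^^^^^^^^^^^^^^^^^^^^^
AttributeError: 'float' object has no attribute 'round'
```

View pics/s1.png

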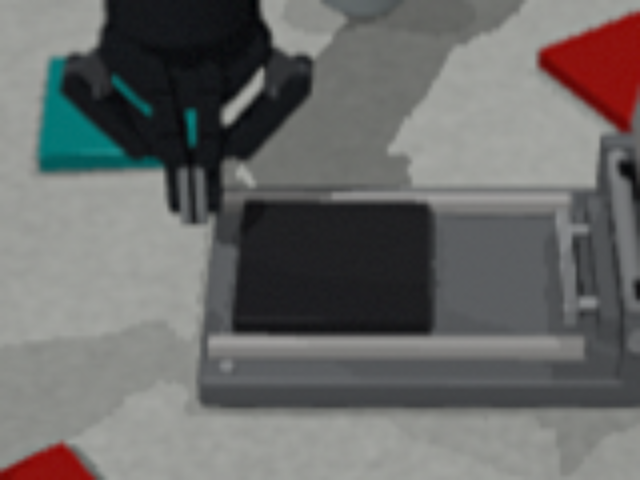

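The side crop shows the shut fingertips at about (193,215), just behind the plate's rear edge (237,265), with nothing in the way.

Call:
carry_out(
  targets=[
    [0, 0, 2, 0, -1],
    [0, 0, 1.4, 0, -1],
    [0, 0, 0.4, 0, -1],
    [0, 0, 0, 0, -1],
    [0, 0.2, 0, 0, -1],
    [0, 0.2, 0, 0, -1],
    [0, 0.2, 0, 0, -1],
    [0, 0.2, 0, 0, -1],
    [0, 0.2, 0, 0, -1],
    [0, 0.2, 0, 0, -1],
    [0, 0.2, 0, 0, -1],
    [0, 0.2, 0, 0, -1],
  ],
)

```text
t: 5.3
eef_pos: [0.4455, -0.0083, 0.0252]
tool_rot: [-0.001, 0.725, 0.688, -0.003]
contact_force: [-9.5, -0.6, 13.5]
gripper_width: -0.004
grasp_force: 7.0
```

Call:
carry_out(
  targets=[
    [0, 0.3, 0, 0, -1],
    [0, 0.3, 0, 0, -1],
    [0, 0.3, 0, 0, -1],
    [0, 0.3, 0, 0, -1],
    [0, 0.3, 0, 0, -1],
    [0, 0.3, 0, 0, -1],
    [0, 0.3, 0, 0, -1],
    [0, 0.3, 0, 0, -1],
    [0, 0.3, 0, 0, -1],
    [0, 0.3, 0, 0, -1],
    [0, 0.3, 0, 0, -1],
    [0, 0.3, 0, 0, -1],
  ],
)

```text
t: 6.5
eef_pos: [0.4821, -0.0101, 0.0253]
tool_rot: [-0.001, 0.725, 0.688, -0.002]
contact_force: [-7.9, -0.0, 11.7]
gripper_width: 0.001
grasp_force: 5.8
```

```bash
sed -i "s/'g',o\['gripper_width'\].round(3),o\['grasp_force'\].round(1)/'g',round(float(o['gripper_width']),3),round(float(o['grasp_force']),1)/" st.py
cat > plate.py <<'E'
from st import *
S=cam('side')[1]; C=imaging.calibration('side')
m=(S.max(2)<60).astype(np.uint8); mm=np.zeros_like(m); mm[236:276,250:352]=m[236:276,250:352]
k=cv2.morphologyEx(mm,cv2.MORPH_OPEN,np.ones((3,3))); k=cv2.findContours(k,0,1)[0]
for q in k:
    if cv2.contourArea(q)>300:
        f=q[(q[:,0,1]>262)&(q[:,0,1]<270)][:,0]; l,r=f[:,0].min(),f[:,0].max(); print('bbox',cv2.boundingRect(q),'row edges',l,r)
        for X in (l,r): print((onz(C,(X,266),.034)[:2]-O)@u)
E
python3 plate.py
```

```text
t 6.5 pos [ 0.4821 -0.0101  0.0253] blot -0.0906 -0.0018 yaw 87.0 F [-7.88 -0.   11.74] g 0.001 5.8 q [ 0.23  0.52 -0.42  2.13  0.38  0.57 -0.51]
bbox (253, 236, 76, 38) row edges 279 328
-0.07696423559966852
0.023006390208726
```

The upward force of 12 N means the fingertips are wedged against the plate edge or the bed. I'll back off, raise a few mm and push again.

Call:
carry_out(
  targets=[
    [0, -0.3, 0, 0, -1],
    [0, -0.3, 0, 0, -1],
    [0, 0, 0, 0, -1],
    [0, 0, -0.2, 0, -1],
    [0, 0, -0.2, 0, -1],
    [0, 0, 0, 0, -1],
  ],
)

```text
t: 7.15
eef_pos: [0.4787, -0.0096, 0.0296]
tool_rot: [0.0, 0.725, 0.688, 0.0]
contact_force: [-1.1, 0.0, -0.1]
gripper_width: -0.002
grasp_force: 0.0
```

Call:
carry_out(
  targets=[
    [0, 0.2, 0, 0, -1],
    [0, 0.2, 0, 0, -1],
    [0, 0.2, 0, 0, -1],
    [0, 0.2, 0, 0, -1],
    [0, 0.2, 0, 0, -1],
  ],
)

```text
t: 7.65
eef_pos: [0.4884, -0.0102, 0.0292]
tool_rot: [-0.0, 0.725, 0.688, -0.0]
contact_force: [-1.0, -0.3, 0.4]
gripper_width: 0.001
grasp_force: 0.5
```

Call:
carry_out(
  targets=[
    [0, 0.3, 0, 0, -1],
    [0, 0.3, 0, 0, -1],
    [0, 0.3, 0, 0, -1],
  ],
)

```text
t: 7.95
eef_pos: [0.4974, -0.0106, 0.0292]
tool_rot: [-0.0, 0.725, 0.688, -0.0]
contact_force: [-1.1, -0.1, -0.2]
gripper_width: -0.003
grasp_force: 0.5
```

```bash
python3 plate.py
```

```text
t 7.95 pos [ 0.4974 -0.0106  0.0292] blot -0.0753 -0.0016 yaw 86.99 F [-1.08 -0.05 -0.2 ] g -0.003 0.5 q [ 0.24  0.53 -0.42  2.1   0.38  0.59 -0.5 ]
bbox (262, 236, 71, 38) row edges 283 332
-0.06881038834266269
0.031186836216150492
```

Call:
carry_out(
  targets=[
    [0, 0.2, 0, 0, -1],
    [0, 0.2, 0, 0, -1],
    [0, 0.2, 0, 0, -1],
    [0, 0.2, 0, 0, -1],
    [0, 0.2, 0, 0, -1],
    [0, 0.2, 0, 0, -1],
    [0, 0.2, 0, 0, -1],
    [0, 0.2, 0, 0, -1],
  ],
)

```text
t: 8.8
eef_pos: [0.5135, -0.0115, 0.0293]
tool_rot: [0.0, 0.725, 0.688, 0.0]
contact_force: [-0.4, 0.8, -0.0]
gripper_width: 0.003
grasp_force: 0.5
```

Call:
carry_out(
  targets=[
    [0, 0.1, 0, 0, -1],
    [0, 0.1, 0, 0, -1],
    [0, 0, 0, 0, -1],
  ],
)

```text
t: 9.1
eef_pos: [0.5149, -0.0115, 0.0293]
tool_rot: [-0.0, 0.725, 0.688, -0.0]
contact_force: [-2.5, 1.0, 2.6]
gripper_width: 0.001
grasp_force: 1.5
```

```bash
python3 plate.py
```

```text
t 9.1 pos [ 0.5149 -0.0115  0.0293] blot -0.0578 -0.0015 yaw 87.0 F [-2.47  0.99  2.59] g 0.001 1.5 q [ 0.24  0.55 -0.42  2.06  0.38  0.61 -0.49]
bbox (271, 236, 71, 38) row edges 292 340
-0.05046424683166557
0.04756301510914896
```

Call:
carry_out(
  targets=[
    [0, 0.1, 0, 0, -1],
    [0, 0, 0, 0, -1],
    [0, 0, 0, 0, -1],
  ],
)

```text
t: 9.45
eef_pos: [0.5157, -0.0116, 0.0293]
tool_rot: [-0.0, 0.725, 0.688, -0.0]
contact_force: [-5.8, 0.5, 3.4]
gripper_width: -0.003
grasp_force: 2.6
```

Call:
carry_out(
  targets=[
    [0, 0.1, 0, 0, -1],
    [0, 0, 0, 0, -1],
    [0, 0, 0, 0, -1],
  ],
)

```text
t: 9.75
eef_pos: [0.5164, -0.0116, 0.0292]
tool_rot: [-0.0, 0.725, 0.688, -0.001]
contact_force: [-6.2, 0.3, 5.1]
gripper_width: 0.001
grasp_force: 2.9
```

Call:
carry_out(
  targets=[
    [0, -0.3, 0, 0, -1],
    [0, -1.7, 0, 0, -1],
    [0, 0, -4, 0, -1],
    [0, 0, -5, 0, -1],
    [0, 0, -5, 0, -1],
    [-1, 1, -5, 0, -1],
    [-1, 1, -4, 0, -1],
    [0, 0, -4, 0, -1],
    [0, 0, 0, 0, -1],
    [0, 0, 0, 0, -1],
  ],
)

```text
t: 10.75
eef_pos: [0.517, -0.0314, 0.2985]
tool_rot: [0.002, 0.726, 0.688, 0.001]
contact_force: [0.2, 1.2, -0.7]
gripper_width: 0.003
grasp_force: 0.0
```

```bash
cat > pw.py <<'E'
from st import *
c,I=cam('wrist')
def quad(k):
    h=cv2.convexHull(k)
    for e in np.arange(.01,.2,.005):
        a=cv2.approxPolyDP(h,e*cv2.arcLength(h,True),True)
        if len(a)<=4: break
    a=a[:,0]; return a[np.argsort(np.arctan2(*(a-a.mean(0)).T[::-1]))].astype(float)
x,y=proj(c,(*(O),.034)).astype(int); print('home px',x,y)
m=(I.max(2)<75).astype(np.uint8); mm=np.zeros_like(m); s=75; mm[y-s:y+s,x-s:x+s]=m[y-s:y+s,x-s:x+s]
mm=cv2.morphologyEx(mm,cv2.MORPH_OPEN,np.ones((5,5)))
k=max(cv2.findContours(mm,0,1)[0],key=cv2.contourArea); q=quad(k); print(q.tolist(),cv2.contourArea(k))
P=np.array([onz(c,p,.034) for p in q]); print(P.round(4).tolist()); ce=P.mean(0); print('centre',ce.round(4),'sides',[round(float(np.linalg.norm(P[i]-P[i-1])),4) for i in range(4)])
cv2.imwrite('pics/pw.png',I[...,::-1])
E
python3 pw.py
```

```text
t 10.75 pos [ 0.517  -0.0314  0.2985] blot -0.0547 -0.0213 yaw 86.97 F [ 0.24  1.23 -0.72] g 0.003 0.0 q [ 0.42  0.2  -0.54  1.82  0.11  1.15 -0.22]
home px 380 177
[[329.0, 125.0], [432.0, 125.0], [428.0, 227.0], [328.0, 226.0]] 10319.0
[[0.525, 0.0389, 0.034], [0.6224, 0.0339, 0.034], [0.6202, -0.0653, 0.034], [0.5192, -0.059, 0.034]]
centre [ 0.5717 -0.0129  0.034 ] sides [0.098, 0.0975, 0.0992, 0.1011]
```

Call:
carry_out(
  targets=[
    [-4.5, 0.4, 0, 0, 1],
    [-4.5, 0.4, 0, 0, 1],
    [-4.5, 0.4, 0, 0, 1],
    [-4.5, 0.4, 0, 0, 1],
    [-4.5, 0.3, 0, 0, 1],
    [-4.4, 0.3, 0, 0, 1],
    [0, 0, 0, 0, 1],
    [0, 0, 0, 0, 1],
    [0, 0, 0, 0, 1],
  ],
)

```text
t: 11.7
eef_pos: [0.5238, -0.2993, 0.2962]
tool_rot: [-0.001, 0.725, 0.689, 0.0]
contact_force: [0.5, 0.5, -0.5]
gripper_width: 1.005
grasp_force: 0.0
```

```bash
cat > dw.py <<'E'
from st import *
import sys
p0=[float(v) for v in sys.argv[1:4]]; s=int(sys.argv[4])
c,I=cam('wrist'); x,y=proj(c,p0).astype(int); print('px',x,y)
m=(I.max(2)<80).astype(np.uint8); mm=np.zeros_like(m); mm[y-s:y+s,x-s:x+s]=m[y-s:y+s,x-s:x+s]
mm=cv2.morphologyEx(mm,cv2.MORPH_OPEN,np.ones((5,5)))
k=max(cv2.findContours(mm,0,1)[0],key=cv2.contourArea); e=cv2.fitEllipse(k); print(e,cv2.contourArea(k))
np.save('lastray.npy',np.array(ray(c,e[0])))
P=onz(c,e[0],p0[2]); print(P.round(4)); d=P[:2]-o['eef_pos'][:2]
t=2*np.arctan2(o['tool_rot'][2],o['tool_rot'][1]); X=np.array([np.cos(t),np.sin(t)]); Y=np.array([X[1],-X[0]]); print('tool dx dy cm',100*d@X,100*d@Y)
g=P[:2]+[0,0]; cs=imaging.calibration('side'); print('tri side',[np.round(v,4) for v in tri([ray(c,e[0]),ray(cs,(299.9,365.6))])], 'diam m',e[1][1]/c['fx']*np.linalg.norm(P-ray(c,e[0])[0]))
cv2.imwrite('pics/dw.png',I[...,::-1])
E
python3 dw.py .525 -.281 .010 45
```

```text
t 11.7 pos [ 0.5238 -0.2993  0.2962] blot -0.0339 -0.2885 yaw 87.11 F [ 0.52  0.53 -0.49] g 1.005 0.0 q [ 0.71  0.33 -0.38  1.63  0.13  1.2   0.25]
px 326 178
((323.91949462890625, 178.57272338867188), (52.09469985961914, 53.23089599609375), 179.6765899658203) 2177.0
[ 0.5227 -0.2811  0.01  ]
tool dx dy cm 1.8152629055350478 -0.2009068159962956
tri side [array([ 0.5231, -0.2817,  0.005 ]), array([0.0005, 0.0005])] diam m 0.05551263431878215
```

Call:
carry_out(
  targets=[
    [1.8, -0.2, 4, 0, 1],
    [0, 0, 5, 0, 1],
    [0, 0, 5, 0, 1],
    [0, 0, 5, 0, 1],
    [0, 0, 4, 0, 1],
    [0, 0, 3, 0, 1],
    [0, 0, 2, 0, 1],
    [0, 0, 0.6, 0, 1],
    [0, 0, 0.6, 0, 1],
    [0, 0, 0, 0, 1],
    [0, 0, 0, 0, 1],
  ],
)

```text
t: 12.85
eef_pos: [0.5236, -0.2831, 0.0066]
tool_rot: [0.001, 0.725, 0.688, 0.0]
contact_force: [-0.1, 0.0, 0.1]
gripper_width: 1.001
grasp_force: 0.0
```

```bash
python3 st.py; python3 -c "
from h import *
c,im=cam('side');cv2.imwrite('pics/s2.png',cv2.resize(im[300:420,220:380,::-1],None,fx=4,fy=4))"
```

```text
t 12.85 pos [ 0.5236 -0.2831  0.0066] blot -0.0349 -0.2723 yaw 87.01 F [-0.11  0.02  0.12] g 1.001 0.0 q [ 0.62  0.66 -0.3   1.88  0.31  0.65  0.08]
```

View pics/s2.png

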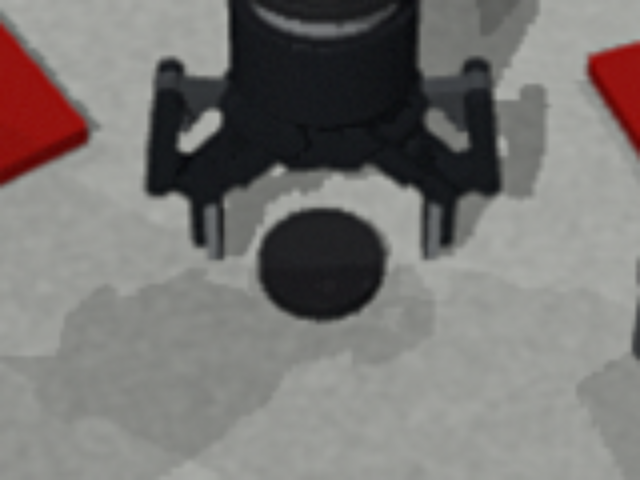

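The crop shows the disc at (322,263), centred between the open fingers at (215,235) and (435,235). I'm making a small correction and then closing gently.

Call:
carry_out(
  targets=[
    [0.2, -0.1, 0.3, 0, 1],
    [0, 0, 0, 0, 1],
    [0, 0, 0, 0, -1],
    [0, 0, 0, 0, -1],
    [0, 0, 0, 0, -1],
    [0, 0, 0, 0, -1],
    [0, 0, 0, 0, -1],
    [0, 0, 0, 0, -1],
  ],
  force=25,
)

```text
t: 13.7
eef_pos: [0.5219, -0.281, 0.0029]
tool_rot: [0.0, 0.725, 0.688, -0.0]
contact_force: [-2.0, 1.2, 4.9]
gripper_width: 0.639
grasp_force: 25.6
```

Call:
carry_out(
  targets=[
    [0, 0, -0.5, 0, -1],
    [0, 0, -1.5, 0, -1],
    [0, 0, -4, 0, -1],
    [0, 0, -4, 0, -1],
    [0, 0, -4, 0, -1],
    [0, 0, 0, 0, -1],
    [0, 0, 0, 0, -1],
  ],
)

```text
t: 14.4
eef_pos: [0.5224, -0.2813, 0.1444]
tool_rot: [0.002, 0.725, 0.688, 0.0]
contact_force: [0.3, 0.3, -0.4]
gripper_width: 0.637
grasp_force: 26.8
```

```bash
python3 st.py; python3 - <<'E'
from h import *
o=bot.get_obs(); c,im=cam('wrist'); s,si=cam('side')
p=o['eef_pos']; print('tcp px',proj(c,p),proj(s,p))
x,y=proj(s,p).astype(int); a=cv2.resize(si[y-60:y+60,x-80:x+80,::-1],None,fx=3,fy=3)
x,y=proj(c,p).astype(int); y=min(y,360); b=cv2.resize(im[y-120:y+120,x-100:x+100,::-1],None,fx=1.5,fy=1.5); print(x,y)
cv2.imwrite('pics/hold.png',np.hstack([a,b[:360,:300]]))
E
```

```text
t 14.4 pos [ 0.5224 -0.2813  0.1444] blot -0.0362 -0.2706 yaw 86.98 F [ 0.35  0.34 -0.37] g 0.637 26.8 q [ 0.67  0.46 -0.37  1.82  0.21  0.89  0.15]
tcp px [325.6562028  318.00564986] [299.63597716 309.865024  ]
325 318
```

View pics/hold.png

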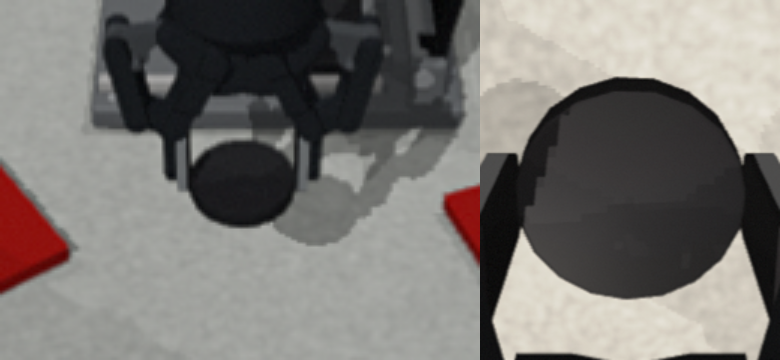

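The disc is held level between the pads, centred at about wrist pixel (325,327). I'm working out its offset from the TCP.

```bash
python3 - <<'E'
from st import *
c=imaging.calibration('wrist')
for px in ((325,328),(325,326)):
  P=onz(c,px,o['eef_pos'][2]+.009); e=P-o['eef_pos']; print('disc-tcp blot',(e[:2]@u).round(4),(e[:2]@v).round(4))
T=np.array([.5717,-.0129]);d=T-o['eef_pos'][:2];print('delta tool x,y cm',d@v*100,d@u*100)
E
```

```text
t 14.5 pos [ 0.521  -0.2807  0.1419] blot -0.0377 -0.27 yaw 86.99 F [-0.02  0.48  0.03] g 0.634 26.8 q [ 0.67  0.47 -0.37  1.82  0.21  0.89  0.15]
disc-tcp blot -0.0002 0.0004
disc-tcp blot -0.0002 0.0012
delta tool x,y cm 27.009458953968995 3.6659889455805907
```

Call:
carry_out(
  targets=[
    [4.5, 0.5, 0, 0, -1],
    [4.5, 0.6, 0, 0, -1],
    [4.5, 0.6, 0, 0, -1],
    [4.5, 0.6, 0, 0, -1],
    [4.5, 0.6, 0, 0, -1],
    [4.5, 0.6, 0, 0, -1],
    [0, 0, 0, 0, -1],
    [0, 0, 0, 0, -1],
    [0, 0, 0, 0, -1],
  ],
)

```text
t: 15.4
eef_pos: [0.57, -0.0145, 0.1413]
tool_rot: [-0.001, 0.726, 0.688, -0.001]
contact_force: [0.4, -0.2, 0.1]
gripper_width: 0.635
grasp_force: 26.8
```

```bash
python3 st.py; python3 - <<'E'
from h import *
o=bot.get_obs(); c,im=cam('wrist'); cv2.imwrite('pics/over.png',im[...,::-1])
E
```

```text
t 15.4 pos [ 0.57   -0.0145  0.1413] blot -0.0026 -0.0016 yaw 86.92 F [ 0.4  -0.23  0.06] g 0.635 26.8 q [ 0.26  0.45 -0.43  1.87  0.24  0.88 -0.35]
```

Call:
carry_out(
  targets=[
    [0.1, 0.2, 3, 0, -1],
    [0, 0, 3, 0, -1],
    [0, 0, 2, 0, -1],
    [0, 0, 1, 0, -1],
    [0, 0, 0.8, 0, -1],
    [0, 0, 0, 0, -1],
    [0, 0, 0, 0, -1],
  ],
)

```text
t: 16.15
eef_pos: [0.5735, -0.0125, 0.0451]
tool_rot: [0.0, 0.726, 0.688, 0.0]
contact_force: [-0.1, 0.5, -0.4]
gripper_width: 0.636
grasp_force: 26.8
```

Call:
carry_out(
  targets=[
    [0, 0, 0.1, 0, -1],
    [0, 0, 0.1, 0, -1],
    [0, 0, 0.1, 0, -1],
    [0, 0, 0, 0, -1],
    [0, 0, 0, 0, -1],
  ],
)

```text
t: 16.65
eef_pos: [0.573, -0.0122, 0.0415]
tool_rot: [0.0, 0.725, 0.688, 0.0]
contact_force: [-1.3, 0.2, -0.2]
gripper_width: 0.637
grasp_force: 26.8
```

Call:
carry_out(
  targets=[
    [0, -0.1, 0.1, 0, -1],
    [0, 0, 0.1, 0, -1],
    [0, 0, 0, 0, -1],
    [0, 0, 0, 0, -1],
  ],
)

```text
t: 17.05
eef_pos: [0.572, -0.0122, 0.0394]
tool_rot: [0.0, 0.725, 0.688, -0.0]
contact_force: [-0.2, -0.2, 0.2]
gripper_width: 0.639
grasp_force: 26.8
```

Call:
carry_out(
  targets=[
    [0, 0, 0.1, 0, -1],
    [0, 0, 0, 0, -1],
    [0, 0, 0, 0, -1],
  ],
)

```text
t: 17.35
eef_pos: [0.572, -0.0122, 0.0384]
tool_rot: [0.0, 0.725, 0.688, 0.0]
contact_force: [0.7, 0.3, -0.0]
gripper_width: 0.638
grasp_force: 26.8
```

Call:
carry_out(
  targets=[
    [0, 0, 0.05, 0, -1],
    [0, 0, 0, 0, -1],
    [0, 0, 0, 0, -1],
  ],
)

```text
t: 17.65
eef_pos: [0.5719, -0.0122, 0.0379]
tool_rot: [0.0, 0.725, 0.688, -0.0]
contact_force: [-0.1, 0.1, -0.6]
gripper_width: 0.636
grasp_force: 26.8
```

Call:
carry_out(
  targets=[
    [0, 0, 0.05, 0, -1],
    [0, 0, 0, 0, -1],
    [0, 0, 0, 0, -1],
  ],
)

```text
t: 17.95
eef_pos: [0.572, -0.0122, 0.0374]
tool_rot: [0.0, 0.725, 0.688, -0.0]
contact_force: [-0.1, -0.6, -0.9]
gripper_width: 0.634
grasp_force: 26.8
```

Call:
carry_out(
  targets=[
    [0, 0, 0.05, 0, -1],
    [0, 0, 0, 0, -1],
    [0, 0, 0, 0, -1],
  ],
)

```text
t: 18.25
eef_pos: [0.572, -0.0122, 0.037]
tool_rot: [0.0, 0.725, 0.688, 0.0]
contact_force: [-0.4, 0.3, 0.4]
gripper_width: 0.638
grasp_force: 26.9
```

Call:
carry_out(
  targets=[
    [0, 0, 0.05, 0, -1],
    [0, 0, 0, 0, -1],
    [0, 0, 0, 0, -1],
  ],
)

```text
t: 18.55
eef_pos: [0.572, -0.0122, 0.0369]
tool_rot: [0.0, 0.725, 0.688, -0.0]
contact_force: [-1.0, -0.8, 6.3]
gripper_width: 0.636
grasp_force: 27.3
```

Call:
carry_out(
  targets=[
    [0, 0, 0.05, 0, -1],
    [0, 0, 0, 0, -1],
    [0, 0, 0, 0, -1],
  ],
)

```text
t: 18.85
eef_pos: [0.5721, -0.0122, 0.0369]
tool_rot: [0.0, 0.725, 0.688, -0.0]
contact_force: [-2.8, 0.3, 9.5]
gripper_width: 0.636
grasp_force: 27.7
```

Contact confirmed at TCP z ≈ 37 mm. I'm easing off, releasing and lifting.

Call:
carry_out(
  targets=[
    [0, 0, -0.1, 0, -1],
    [0, 0, 0, 0, 1],
    [0, 0, 0, 0, 1],
    [0, 0, 0, 0, 1],
    [0, 0, 0, 0, 1],
    [0, 0, 0, 0, 1],
    [0, 0, -1, 0, 1],
    [0, 0, -3, 0, 1],
    [0, -1, -4, 0, 1],
    [-1, -2, -5, 0, 1],
    [-2, -1, -5, 0, -1],
    [0, 0, -4, 0, -1],
  ],
)

```text
t: 20.05
eef_pos: [0.5318, -0.04, 0.2511]
tool_rot: [0.001, 0.726, 0.687, -0.0]
contact_force: [1.6, -0.5, -0.5]
gripper_width: 0.691
grasp_force: 0.0
```

Call:
carry_out(
  targets=[
    [0, 0, -4, 0, -1],
    [0, 0, 0, 0, -1],
    [0, 0, 0, 0, -1],
    [0, 0, 0, 0, -1],
  ],
)

```text
t: 20.45
eef_pos: [0.5323, -0.0376, 0.2873]
tool_rot: [-0.001, 0.725, 0.688, -0.001]
contact_force: [0.5, 0.1, 0.6]
gripper_width: 0.003
grasp_force: 0.0
```

```bash
python3 st.py; python3 - <<'E'
from st import *
c,I=cam('wrist'); s,S=cam('side'); cv2.imwrite('pics/w3.png',I[...,::-1]); 
print(proj(c,(*O,.046)),proj(c,(.52,-.27,.01)))
cv2.imwrite('pics/chk.png',np.hstack([cv2.resize(I[60:300,220:640,::-1],(600,343)) , ]))
E
```

```text
t 20.45 pos [ 0.5323 -0.0376  0.2873] blot -0.039 -0.0267 yaw 87.0 F [0.49 0.1  0.6 ] g 0.003 0.0 q [ 0.36  0.23 -0.48  1.8   0.12  1.14 -0.21]
t 20.45 pos [ 0.5323 -0.0376  0.2873] blot -0.039 -0.0267 yaw 87.0 F [0.49 0.1  0.6 ] g 0.003 0.0 q [ 0.36  0.23 -0.48  1.8   0.12  1.14 -0.21]
[368.40515834 174.77003872] [325.39974804 393.51558189]
```

View pics/chk.png

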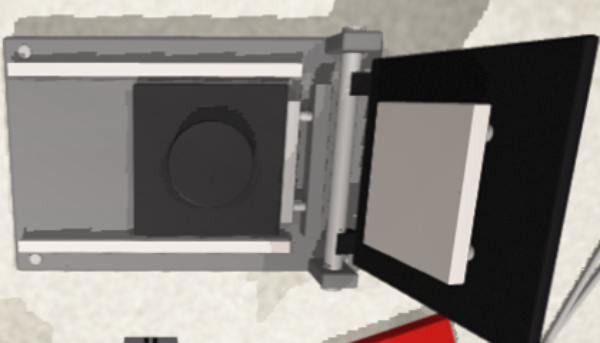

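The crop shows the disc at (211,163), centred on the plate (208,160), which sits against the stop bar at x≈292. The lid is still open. Next I measure the lid's angle.

```bash
python3 - <<'E'
from st import *
c=imaging.calibration('wrist'); sc=imaging.calibration('side')
H=np.array([*(O+.085*u),.048])
def plane(c,px,yv):
    p,d=ray(c,px); t=(yv-(p[:2]-O)@v)/(d[:2]@v); q=p+t*d; return np.array([(q[:2]-O)@u-.085,q[2]-.048])
r=plane(c,(636.5,86.6),.065); print('wrist corner rel hinge',r.round(4),np.hypot(*r), np.arctan2(r[1],-r[0]))
print('expected inner: r=%.4f'%np.hypot(.16,.010),'ang offset',np.arctan2(.010,.16))
def pt(th,rr,off): # rel hinge along u,z
    return np.array([-rr*np.cos(th)+off*np.sin(th), rr*np.sin(th)+off*np.cos(th)])
for th in (1.6,1.65,1.7,1.75):
    a=pt(th,.16,.010); w=[proj(k,(*(O+(.085+a[0])*u+y*v),.048+a[1])).round(1) for k in (c,sc) for y in (.065,-.065)]; print(th,w, pt(th,.16,.016).round(4))
E
```

```text
t 20.55 pos [ 0.5323 -0.0375  0.2868] blot -0.0391 -0.0266 yaw 87.0 F [-0.29  0.91 -0.31] g -0.0 0.0 q [ 0.36  0.23 -0.48  1.8   0.12  1.14 -0.21]
wrist corner rel hinge [0.0502 0.1341] 0.1431883841657019 1.9286389445697367
expected inner: r=0.1603 ang offset 0.06241880999595735
1.6 [array([602.7,  81.6]), array([562. , 318.1]), array([367.1, 166.6]), array([374.5, 203.3])] [0.0207 0.1595]
1.65 [array([617.2,  81.9]), array([574.6, 317.4]), array([371., 167.]), array([378.8, 203.8])] [0.0286 0.1582]
1.7 [array([630.9,  82.2]), array([586.6, 316.4]), array([374.9, 167.6]), array([383. , 204.4])] [0.0365 0.1566]
1.75 [array([643.8,  82.7]), array([597.9, 315.2]), array([378.7, 168.4]), array([387.2, 205.2])] [0.0443 0.1546]
```

The lid stands at about 1.72 rad. I'll go over it to the far side and work out the arc.

Call:
carry_out(
  targets=[
    [0.6, 0.5, 0, 0, -1],
    [0.5, 2, 0, 0, -1],
    [0.5, 4, 0, 0, -1],
    [0.5, 4.5, 0, 0, -1],
    [0.5, 4.5, 0, 0, -1],
    [0, 4, 0, 0, -1],
    [0, 2, 0, 0, -1],
    [0, 0, 0, 0, -1],
    [0, 0, 0, 0, -1],
    [0, 0, 0, 0, -1],
  ],
)

```text
t: 21.55
eef_pos: [0.7484, -0.0224, 0.288]
tool_rot: [-0.0, 0.725, 0.689, -0.0]
contact_force: [-1.2, 0.4, 1.3]
gripper_width: 0.002
grasp_force: 0.0
```

```bash
cat > arc.py <<'E'
from st import *
import sys
a=[float(x) for x in sys.argv[1:]]; r=.145;h=.007
x,z=(d@u),o['eef_pos'][2]
cx,cz=x,z
for th in a:
    X=.085-r*np.cos(th)+.016*np.sin(th)+h; Z=.048+r*np.sin(th)+.016*np.cos(th)
    dy,dz=round((X-cx)*100,1),round((cz-Z)*100,1); cx+=dy/100;cz-=dz/100; print(round(th,3),'dy',dy,'dz',dz,'->',round(X,4),round(Z,4))
E
python3 arc.py 1.72 1.6 1.5 1.4
```

```text
t 21.55 pos [ 0.7484 -0.0224  0.288 ] blot 0.176 -0.0002 yaw 87.02 F [-1.19  0.39  1.28] g 0.002 0.0 q [ 0.2   0.6  -0.43  1.25  0.25  1.34 -0.27]
1.72 dy -4.7 dz 9.9 -> 0.1294 0.189
1.6 dy -1.7 dz -0.3 -> 0.1122 0.1925
1.5 dy -1.4 dz -0.2 -> 0.0977 0.1938
1.4 dy -1.5 dz 0.0 -> 0.0831 0.1936
```

Call:
carry_out(
  targets=[
    [0, 0, 4, 0, -1],
    [0, 0, 4, 0, -1],
    [0, 0, 1.7, 0, -1],
    [0, 0, 0, 0, -1],
    [0, -1.5, 0, 0, -1],
    [0, -1.5, 0, 0, -1],
    [0, -0.8, 0, 0, -1],
    [0, -0.6, 0, 0, -1],
    [0, -0.6, 0, 0, -1],
    [0, -0.6, 0, 0, -1],
    [0, -0.6, 0, 0, -1],
    [0, 0, 0, 0, -1],
  ],
)

```text
t: 22.75
eef_pos: [0.6881, -0.0196, 0.1928]
tool_rot: [0.001, 0.725, 0.688, 0.001]
contact_force: [2.4, -0.6, 2.1]
gripper_width: 0.001
grasp_force: 1.5
```

```bash
python3 arc.py 1.55 1.5 1.45 1.4 1.35 1.3 1.25 1.2 1.15 1.1 1.05 1.0 .95 .9 .85 .8 .75 .7
```

```text
t 22.75 pos [ 0.6881 -0.0196  0.1928] blot 0.1156 -0.0005 yaw 86.99 F [ 2.45 -0.6   2.14] g 0.001 1.5 q [ 0.23  0.57 -0.44  1.54  0.26  1.09 -0.31]
1.55 dy -1.1 dz -0.1 -> 0.105 0.1933
1.5 dy -0.7 dz -0.0 -> 0.0977 0.1938
1.45 dy -0.7 dz -0.0 -> 0.0904 0.1939
1.4 dy -0.8 dz 0.0 -> 0.0831 0.1936
1.35 dy -0.7 dz 0.1 -> 0.0759 0.193
1.3 dy -0.7 dz 0.1 -> 0.0686 0.192
1.25 dy -0.7 dz 0.1 -> 0.0615 0.1906
1.2 dy -0.7 dz 0.2 -> 0.0544 0.1889
1.15 dy -0.7 dz 0.2 -> 0.0474 0.1869
1.1 dy -0.7 dz 0.2 -> 0.0405 0.1845
1.05 dy -0.7 dz 0.3 -> 0.0337 0.1817
1.0 dy -0.7 dz 0.3 -> 0.0271 0.1787
0.95 dy -0.6 dz 0.4 -> 0.0207 0.1753
0.9 dy -0.6 dz 0.3 -> 0.0144 0.1715
0.85 dy -0.6 dz 0.4 -> 0.0083 0.1675
0.8 dy -0.6 dz 0.5 -> 0.0025 0.1632
0.75 dy -0.6 dz 0.4 -> -0.0032 0.1585
0.7 dy -0.5 dz 0.5 -> -0.0086 0.1536
```

Contact made, at about 2 N. Now I sweep the arc.

Call:
carry_out(
  targets=[
    [0, -0.6, 0, 0, -1],
    [0, -0.6, 0, 0, -1],
    [0, -0.7, 0, 0, -1],
    [0, -0.7, 0, 0, -1],
    [0, -0.7, 0, 0, -1],
    [0, -0.7, 0.1, 0, -1],
    [0, -0.7, 0.1, 0, -1],
    [0, -0.7, 0.1, 0, -1],
    [0, -0.7, 0.2, 0, -1],
    [0, -0.7, 0.2, 0, -1],
    [0, -0.7, 0.2, 0, -1],
    [0, 0, 0, 0, -1],
  ],
)

```text
t: 23.95
eef_pos: [0.6109, -0.0157, 0.1818]
tool_rot: [-0.001, 0.725, 0.688, -0.001]
contact_force: [-0.3, -0.1, -0.3]
gripper_width: -0.001
grasp_force: 0.0
```

```bash
python3 arc.py 1.1 1.05 1.0 .95 .9 .85 .8 .75 .7 .65 .6 .55 .5 .45
```

```text
t 23.95 pos [ 0.6109 -0.0157  0.1818] blot 0.0383 -0.0007 yaw 87.0 F [-0.28 -0.07 -0.33] g -0.001 0.0 q [ 0.27  0.46 -0.46  1.74  0.24  1.   -0.33]
1.1 dy 0.2 dz -0.3 -> 0.0405 0.1845
1.05 dy -0.7 dz 0.3 -> 0.0337 0.1817
1.0 dy -0.6 dz 0.3 -> 0.0271 0.1787
0.95 dy -0.7 dz 0.4 -> 0.0207 0.1753
0.9 dy -0.6 dz 0.3 -> 0.0144 0.1715
0.85 dy -0.6 dz 0.4 -> 0.0083 0.1675
0.8 dy -0.6 dz 0.5 -> 0.0025 0.1632
0.75 dy -0.5 dz 0.4 -> -0.0032 0.1585
0.7 dy -0.6 dz 0.5 -> -0.0086 0.1536
0.65 dy -0.5 dz 0.5 -> -0.0137 0.1485
0.6 dy -0.5 dz 0.6 -> -0.0186 0.1431
0.55 dy -0.5 dz 0.5 -> -0.0233 0.1374
0.5 dy -0.4 dz 0.6 -> -0.0276 0.1316
0.45 dy -0.4 dz 0.6 -> -0.0316 0.1255
```

Call:
carry_out(
  targets=[
    [0, -0.5, 0.1, 0, -1],
    [0, -0.7, 0.3, 0, -1],
    [0, -0.6, 0.3, 0, -1],
    [0, -0.6, 0.4, 0, -1],
    [0, -0.6, 0.4, 0, -1],
    [0, -0.6, 0.4, 0, -1],
    [0, -0.6, 0.5, 0, -1],
  ],
)

```text
t: 24.65
eef_pos: [0.5699, -0.0134, 0.158]
tool_rot: [-0.0, 0.725, 0.688, -0.0]
contact_force: [0.8, -0.2, 2.6]
gripper_width: -0.002
grasp_force: 1.0
```

```bash
python3 arc.py .75 .7 .65 .6 .55 .5 .45 .4 .35 .3 .25 .2 .15 .1;  python3 - <<'E'
from h import *
c,a=cam('side'); b=cam('scene')[1]
cv2.imwrite('pics/lid.png',np.hstack([cv2.resize(a[150:310,230:430,::-1],(400,320)),cv2.resize(b[190:350,220:420,::-1],(400,320))]))
E
```

```text
t 24.65 pos [ 0.5699 -0.0134  0.158 ] blot -0.0028 -0.0005 yaw 86.99 F [ 0.76 -0.2   2.64] g -0.002 1.0 q [ 0.28  0.43 -0.47  1.86  0.24  0.91 -0.35]
0.75 dy -0.0 dz -0.1 -> -0.0032 0.1585
0.7 dy -0.6 dz 0.5 -> -0.0086 0.1536
0.65 dy -0.5 dz 0.5 -> -0.0137 0.1485
0.6 dy -0.5 dz 0.6 -> -0.0186 0.1431
0.55 dy -0.4 dz 0.6 -> -0.0233 0.1374
0.5 dy -0.5 dz 0.5 -> -0.0276 0.1316
0.45 dy -0.4 dz 0.6 -> -0.0316 0.1255
0.4 dy -0.4 dz 0.7 -> -0.0353 0.1192
0.35 dy -0.3 dz 0.6 -> -0.0387 0.1128
0.3 dy -0.3 dz 0.7 -> -0.0418 0.1061
0.25 dy -0.3 dz 0.7 -> -0.0445 0.0994
0.2 dy -0.2 dz 0.6 -> -0.0469 0.0925
0.15 dy -0.2 dz 0.7 -> -0.049 0.0855
0.1 dy -0.2 dz 0.8 -> -0.0507 0.0784
```

View pics/lid.png

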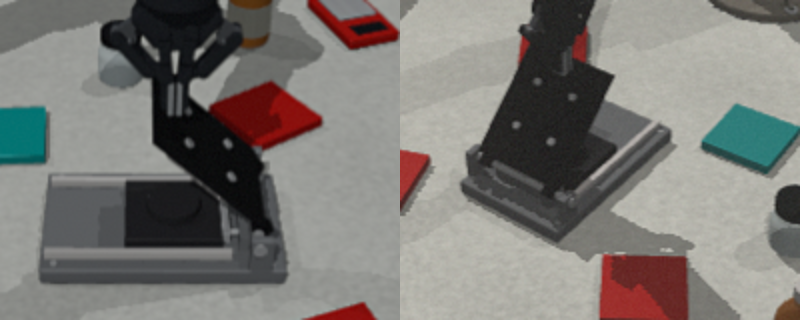

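The picture shows the fingertips at (177,105) on the outer face of the lid, about 45° down. The disc is undisturbed at (170,203). I'm carrying on along the arc.

Call:
carry_out(
  targets=[
    [0, -0.6, 0.4, 0, -1],
    [0, -0.5, 0.5, 0, -1],
    [0, -0.5, 0.6, 0, -1],
    [0, -0.4, 0.6, 0, -1],
    [0, -0.5, 0.5, 0, -1],
    [0, -0.4, 0.6, 0, -1],
    [0, -0.4, 0.7, 0, -1],
    [0, -0.3, 0.6, 0, -1],
    [0, -0.3, 0.7, 0, -1],
    [0, -0.3, 0.7, 0, -1],
    [0, -0.2, 0.6, 0, -1],
    [0, 0, 0, 0, -1],
  ],
)

```text
t: 25.95
eef_pos: [0.5257, -0.0112, 0.0922]
tool_rot: [-0.001, 0.725, 0.688, -0.001]
contact_force: [-0.1, -0.5, 0.1]
gripper_width: 0.001
grasp_force: 0.0
```

```bash
python3 arc.py .2 .17 .14 .12 .1 .08 .06 .04 .03 .02
```

```text
t 25.95 pos [ 0.5257 -0.0112  0.0922] blot -0.047 -0.0007 yaw 87.01 F [-0.14 -0.47  0.15] g 0.001 0.0 q [ 0.27  0.46 -0.45  2.    0.29  0.74 -0.41]
0.2 dy 0.0 dz -0.0 -> -0.0469 0.0925
0.17 dy -0.1 dz 0.4 -> -0.0482 0.0883
0.14 dy -0.1 dz 0.4 -> -0.0493 0.0841
0.12 dy -0.1 dz 0.3 -> -0.05 0.0812
0.1 dy -0.1 dz 0.3 -> -0.0507 0.0784
0.08 dy -0.0 dz 0.3 -> -0.0513 0.0755
0.06 dy -0.1 dz 0.2 -> -0.0518 0.0727
0.04 dy -0.0 dz 0.3 -> -0.0522 0.0698
0.03 dy -0.0 dz 0.2 -> -0.0525 0.0683
0.02 dy -0.1 dz 0.1 -> -0.0527 0.0669
```

Call:
carry_out(
  targets=[
    [0, -0.1, 0.3, 0, -1],
    [0, -0.1, 0.3, 0, -1],
    [0, -0.1, 0.3, 0, -1],
    [0, -0.1, 0.3, 0, -1],
    [0, 0, 0.2, 0, -1],
    [0, 0, 0.1, 0, -1],
    [0, 0, 0, 0, -1],
    [0, 0, 0, 0, -1],
  ],
)

```text
t: 26.75
eef_pos: [0.5224, -0.011, 0.0781]
tool_rot: [-0.0, 0.725, 0.688, -0.0]
contact_force: [0.3, 0.2, 0.3]
gripper_width: -0.001
grasp_force: 0.0
```

Call:
carry_out(
  targets=[
    [0, 0, 0.1, 0, -1],
    [0, 0, 0.1, 0, -1],
    [0, 0, 0.1, 0, -1],
    [0, 0, 0, 0, -1],
  ],
)

```text
t: 27.15
eef_pos: [0.5225, -0.011, 0.0751]
tool_rot: [-0.0, 0.725, 0.688, -0.0]
contact_force: [-0.6, 0.1, 0.6]
gripper_width: 0.002
grasp_force: 0.0
```

Call:
carry_out(
  targets=[
    [0, 0, 0.1, 0, -1],
    [0, 0, 0.1, 0, -1],
    [0, 0, 0, 0, -1],
  ],
)

```text
t: 27.45
eef_pos: [0.5225, -0.0109, 0.0731]
tool_rot: [-0.0, 0.725, 0.688, -0.0]
contact_force: [-0.8, 0.1, -0.1]
gripper_width: 0.003
grasp_force: 0.0
```

Call:
carry_out(
  targets=[
    [0, 0, 0.1, 0, -1],
    [0, 0, 0.1, 0, -1],
  ],
)

```text
t: 27.65
eef_pos: [0.5225, -0.0109, 0.0712]
tool_rot: [-0.0, 0.725, 0.688, -0.0]
contact_force: [-0.7, 0.5, 2.4]
gripper_width: 0.001
grasp_force: 0.8
```

Call:
carry_out(
  targets=[
    [0, 0, 0.1, 0, -1],
    [0, 0, 0.1, 0, -1],
  ],
)

```text
t: 27.85
eef_pos: [0.5223, -0.011, 0.0691]
tool_rot: [-0.0, 0.725, 0.688, -0.0]
contact_force: [-2.3, 0.1, 2.9]
gripper_width: -0.002
grasp_force: 1.3
```

Call:
carry_out(
  targets=[
    [0, 0, 0.1, 0, -1],
    [0, 0, 0, 0, -1],
  ],
)

```text
t: 28.05
eef_pos: [0.5225, -0.011, 0.0681]
tool_rot: [-0.0, 0.725, 0.688, -0.0]
contact_force: [0.6, 0.3, 0.3]
gripper_width: 0.001
grasp_force: 0.1
```

Call:
carry_out(
  targets=[
    [0, 0, 0.1, 0, -1],
    [0, 0, 0, 0, -1],
  ],
)

```text
t: 28.25
eef_pos: [0.5226, -0.0109, 0.0672]
tool_rot: [0.0, 0.725, 0.688, 0.0]
contact_force: [-2.6, -0.2, 2.3]
gripper_width: -0.004
grasp_force: 0.8
```

Call:
carry_out(
  targets=[
    [0, 0, 0.1, 0, -1],
    [0, 0, 0, 0, -1],
  ],
)

```text
t: 28.45
eef_pos: [0.5225, -0.0109, 0.0662]
tool_rot: [-0.0, 0.725, 0.688, -0.0]
contact_force: [-1.8, 0.5, 2.1]
gripper_width: 0.001
grasp_force: 1.3
```

Call:
carry_out(
  targets=[
    [0, 0, 0.1, 0, -1],
    [0, 0, 0, 0, -1],
  ],
)

```text
t: 28.65
eef_pos: [0.5224, -0.0109, 0.0651]
tool_rot: [-0.0, 0.725, 0.688, -0.0]
contact_force: [-3.1, 0.2, 3.3]
gripper_width: 0.001
grasp_force: 1.9
```

Call:
carry_out(
  targets=[
    [0, 0, 0.1, 0, -1],
    [0, 0, 0, 0, -1],
  ],
)

```text
t: 28.85
eef_pos: [0.5223, -0.0109, 0.0642]
tool_rot: [-0.0, 0.725, 0.688, -0.0]
contact_force: [-3.3, 0.7, 5.2]
gripper_width: 0.002
grasp_force: 2.3
```

The force is rising about 1 N per mm, so the pad is bearing. I'm retreating upwards.

Call:
carry_out(
  targets=[
    [0, 0, -0.1, 0, -1],
    [0, 0, 0, 0, -1],
  ],
)

```text
t: 29.05
eef_pos: [0.5231, -0.011, 0.0652]
tool_rot: [0.0, 0.725, 0.688, 0.0]
contact_force: [0.5, 0.4, 0.0]
gripper_width: -0.001
grasp_force: 0.0
```

Call:
carry_out(
  targets=[
    [0, 0, -0.1, 0, -1],
    [0, 0, -0.5, 0, -1],
    [0, 0, -2, 0, -1],
    [0, 0, -4, 0, -1],
    [-1, -1, -5, 0, -1],
    [-1, -1, -5, 0, -1],
    [-1, 0, -4, 0, -1],
    [0, 0, 0, 0, -1],
    [0, 0, 0, 0, -1],
    [0, 0, 0, 0, -1],
  ],
)

```text
t: 30.05
eef_pos: [0.501, -0.0389, 0.2664]
tool_rot: [-0.001, 0.725, 0.688, -0.001]
contact_force: [0.5, -0.2, -0.8]
gripper_width: -0.0
grasp_force: 0.0
```

```bash
python3 - <<'E'
from st import *
c,I=cam('wrist'); s,S=cam('side')
# lid free edge (outer top edge) height by triangulation of free-edge corners: dark lid mask quad in wrist
m=(I.max(2)<70).astype(np.uint8); m[300:]=0
m=cv2.morphologyEx(m,cv2.MORPH_OPEN,np.ones((7,7)))
k=max(cv2.findContours(m,0,1)[0],key=cv2.contourArea); print('lid bbox',cv2.boundingRect(k),cv2.contourArea(k))
for th in (0,.03,.05,.1):
    e=lambda y:(*(O+(.085-.16*np.cos(th)+.016*np.sin(th))*u+y*v),.048+.16*np.sin(th)+.016*np.cos(th))
    print(th,[proj(q,e(y)).round(1).tolist() for q in (c,s) for y in (.065,-.065)])
h=cv2.approxPolyDP(cv2.convexHull(k),6,True)[:,0]; print('wrist hull',h.tolist())
m=(S.max(2)<60).astype(np.uint8); mm=np.zeros_like(m); mm[215:285,255:375]=m[215:285,255:375]
k=max(cv2.findContours(cv2.morphologyEx(mm,cv2.MORPH_OPEN,np.ones((5,5))),0,1)[0],key=cv2.contourArea); print('side hull',cv2.approxPolyDP(cv2.convexHull(k),3,True)[:,0].tolist())
E
```

```text
t 30.05 pos [ 0.501  -0.0389  0.2664] blot -0.0702 -0.0297 yaw 87.01 F [ 0.55 -0.2  -0.77] g -0.0 0.0 q [ 0.41  0.2  -0.51  1.89  0.11  1.08 -0.2 ]
lid bbox (318, 80, 210, 174) 29717.0
0 [[320.0, 93.1], [320.3, 251.5], [280.9, 223.8], [279.4, 263.3]]
0.03 [[320.7, 92.6], [320.8, 253.1], [281.2, 222.0], [279.6, 261.4]]
0.05 [[321.2, 92.3], [321.3, 254.2], [281.4, 220.8], [279.8, 260.2]]
0.1 [[322.9, 91.4], [322.9, 257.1], [282.0, 217.8], [280.4, 257.1]]
wrist hull [[527, 106], [510, 242], [491, 253], [318, 249], [319, 94], [503, 80]]
side hull [[281, 226], [358, 228], [362, 264], [341, 273], [292, 273], [279, 264]]
```

The edges match a lid angle of about 0, and the lid stayed put when the finger left. I'm handing in.

```bash
python3 -c "
from h import *
print(bot.hand_in())"
```

```text
the job is handed in; nothing more can be done
None
```

The job is handed in (no verdict was returned): by my measurements the plate is home at the stop bar, the disc lies centred on it, and the lid is down at about 0 rad with its pad on the disc at an estimated 4–5 N.

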